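# Pack and wedge a two-part casting mould shut, and hold the wedge

### The job

Close the two-part mould ready for pouring: take packers from the rack one at a time and stand them upright against the back of the spring-loaded sliding half, as many as the gap needs, then push the wedge down between the packers and the bevelled heel, bevel against bevel, until you feel the two halves meet, with at least 25 mm of its blade sunk in the gap and without forcing it. Finish with the wedge still gripped and holding the mould shut - do not let go of it - and leave the marker and the hardener tube where they are.

Things in the scene. Friction and masses are not known exactly. Their poses are not given: they have to be found in the camera images.
- mould_frame: fixed plywood bed, 110 mm (x) by 250 mm (y -115 to +135), 18 mm thick; on it along y: fence (+90 to +112, 75 mm high), fixed blue-grey mould half (+45 to +90), sliding half, open gap, heel. Both halves are 90 mm wide and 65 mm high. Origin on the bed's underside, mid-width, below where the back of the sliding half is when the mould is shut; +y points from heel to fence
- sliding_half: sliding mould half: blue-grey with plywood backing, 90 mm (x) by 45 mm (y 0 to +45) by 65 mm high, on guide pins along y; its axes are the mould frame's. Origin at the foot of its back face (towards the heel), mid-width, just above the bed. That upright face is where the packers go
- parting (a joint): how far the mould halves stand apart, m: 0.005 as found (springs hold the sliding half out at its stop), 0 when they meet. The springs push back with 2 N open, 4 N shut, and the guides rub with 1 N; pressing the waxed wedge down takes about 3 to 10 N, and the force rises steeply once the halves meet
- heel: dark hardwood cleat, 90 mm wide (x), 65 mm high, fixed on the bed at -y of the gap; the gap at bed level, mould open, varies from 11 to 27 mm. Its face towards the mould leans away from it by 3 in 10: the gap is 19.5 mm wider at the heel's top. Origin at the foot of that face, mid-width, on the bed (18 mm above the table); axes as the mould frame's
- rack: pine block, 75 mm (x) by 150 mm (y) by 45 mm high, fixed to the table, with four slots 33 mm deep and 47 mm long (x), side by side along y: packers at y = +55, +23 and -9 mm (slots 12 mm wide), the wedge at -50 mm (29 mm wide). Origin under its centre
- packer_1: loose plywood packer, 44 mm wide (x), 9 mm thick (y), 105 mm tall (z), 30 g, its top 10 mm painted red, top corners clipped; starts standing on end in a narrow slot of the rack; all three are alike. Origin at the centre of its lower end. Grip it across its width; fingers centred 7 mm towards its -y side clear a packer that already stands on its +y side
- packer_2: loose plywood packer, 44 mm wide (x), 9 mm thick (y), 105 mm tall (z), 30 g, its top 10 mm painted red, top corners clipped; starts standing on end in a narrow slot of the rack; all three are alike. Origin at the centre of its lower end. Grip it across its width; fingers centred 7 mm towards its -y side clear a packer that already stands on its +y side
- packer_3: loose plywood packer, 44 mm wide (x), 9 mm thick (y), 105 mm tall (z), 30 g, its top 10 mm painted red, top corners clipped; starts standing on end in a narrow slot of the rack; all three are alike. Origin at the centre of its lower end. Grip it across its width; fingers centred 7 mm towards its -y side clear a packer that already stands on its +y side
- wedge: wooden wedge, 44 wide (x), 118 tall, 0.12 kg, origin at the centre of its foot. Blade z 0 to 80: +y face upright at y +8.5, for the packers; -y face bevelled 3 in 10 like the heel, from y -8.5 (z 0) to -32.5 (z 80). Red head z 80 to 118, y -18 to +6; grip across x. With g left at bed level between packers and heel, mould shut, it ends (17 - g) / 0.3 mm above the bed: aim for g 6 to 16
- hardener_tube: squeezed white and red hardener tube lying near the far edge of the table, 126 mm long (y), 40 mm wide, 22 mm high; not part of the job; origin under its centre
- marker: black marker pen lying near the far edge of the table, 128 mm long (y), 18 mm thick; not part of the job; origin under its centre

How it is judged:
By the outcome, as a careful person would: the job done as asked, in the order asked, and still so for the second after the job is handed in, while the arm keeps its last pose, push and grip.
It also fails if it takes over 72 s, if anything falls off the work surface, if the arm or the gripper's body presses on something with over 40 N, if the wrist force passes 120 N, or if a joint passes its speed limit or range.

### The arm

A 6-joint arm with a two-finger parallel gripper is mounted at the origin on the work surface; the furniture and walls round the work are solid. World frame = base frame: x ahead of the robot, y to its left, z up, the work surface at z = 0. Lengths are in m, angles in rad, forces in N, time in s.
With the tool pointing down it reaches from about 0.3 to 0.775 m from the base axis. Payload 14.6 kg.
Tool frame: the origin (TCP) lies at the very end of the fingers, on their centre line; the grasp point (between the pads) lies 19 mm behind it; z points along the fingers, y is the line along which they close (so a half turn about z gives the same grasp; the last joint's range is limited). The gripper opens to 94 mm and grips with 3 to 60 N. Pads are 16 mm wide; open, the fingers measure 119 mm over their backs; the gripper's body (75 mm by 177 mm) begins 78 mm behind the grasp point.
Start: joints at [1.056, 0.3, 1.521, -0, 1.321, -0.067], TCP at [0.238, 0.496, 0.205] pointing down, gripper open.
Joint ranges: [-3.03, 3.03], [-0.79, 2.21], [0.23, 2.52], [-1.04, 4.18], [0, 3.07], [-2.55, 2.55]. Speed limits (rad/s): [2.22, 2.22, 2.57, 3.14, 3.14, 3.14].

### API

Orientations are given as [roll, pitch, yaw] about the fixed x, y, z axes, in that order (R = Rz(yaw) Ry(pitch) Rx(roll)).
In Python, from station import ctrl gives the robot as it stands.
- The arm moves only by the tool move_arm, never from a script. Its argument "increments" is a list of rows, each a list of 7 numbers: the opening, from 0 (shut) to 1 (fully open), then the shift along the tool's x, y, z in units of 50 mm (1.0 is 50 mm), then the turn, a rotation vector about the tool's x, y, z in rad. In form: [[claw, tx, ty, tz, rx, ry, rz], ...]. A call has 1 to 20 rows; each row shifts and turns the commanded pose from where the row before left it, along the tool's axes as they then stand; what a row does not reach is not made up. A row lasts 1/10 s, in which the tool goes at most 50 mm and 8.59 degrees, less where a joint would pass 70% of its speed; a pose out of reach is approached as far as the arm can. A call is refused whole if a number of a shift passes 1 or a number of a turn 0.15, either way. A call with a gripper value outside its range is refused whole. The fingers move at their own pace and stop on an object; "force" is the grip in N (left out, the last holds). Time passes only in rows, so rows that do not move let the fingers close. It gives the time, the measured TCP pose, the force, the opening and the grip force at its end, in the units of the state.
- ctrl.get_obs(): the state, without advancing time (a new reading comes with each control period).
- ctrl.camera(name): name is "scene" or "top" or "wrist"; returns a dict with "color" (384x512x3 uint8, blue, green, red), "K" (3x3 intrinsics, pixels), "distortion" ([k1, k2, p1, p2, k3] as OpenCV has them; the pictures are not rectified), "pose" (4x4, takes a point from camera to world coordinates); the wrist camera has in their place "tool_from_camera" (4x4, takes a point from camera to tool coordinates, whose origin is the TCP and whose axes are the flange's). Camera axes: x right, y down, z forward; pixel columns grow to the right and rows downward; lengths in m; the calibration is good to about 2 mm. A picture is of the moment at which its call begins: read the wrist's pose just before it. There is no depth.
- ctrl.hand_in(): hands the job in; it is judged then, once.
Trained networks look in a picture, given as the dict that the camera call returned (one of the last four; its "shot" number tells which), for a name from the list of things; names that differ only in an ending like _2 or _b are one class to them, and where a whole thing is asked for, a point or a joint stands for the part that bears it (a point fixed in the world has none). Each returns a list of dicts, best first, with "conf" (0 to 1); they miss things now and then, are a little off and sometimes report something else, mostly with a low value. They report only what shows in the picture. A call takes as long as a camera call.
- ctrl.cut_out(name, picture): "mask" (384x512 bool, what is visible of it) and "centre" ([row, column] in pixels, amid what is visible of it).
The state is a dict: "time_s": time; "qpos": joint angles; "joint_vel": joint speeds; "tau": joint torques, N m; "ee_pos": TCP position; "eef_rot": TCP orientation; "force": force on the tool from outside, world axes, zero at the start; "moment": the same for the moment, N m; "grip_width": finger opening in m; "grip_force": force on a finger pad.
Only numpy, scipy, OpenCV 4.12 (cv2) and the standard library are available. Lean on these libraries where they do the work, as an engineer would, in place of code of your own. Each camera call takes 0.05 s, during which the arm holds its last target. There are 200 camera calls.

## Working session

There is one attempt and no reset: what is moved stays moved. The work goes in short steps, Python scripts to look and compute and a tool call to move; the robot and the scene stay as the last step left them, time stands still between calls to the robot, and variables do not carry over. Pictures are saved under pics/ and viewed, at most 10 in all, crops included, and the job is handed in when it is done.

Besides the shell and the picture viewer there is one more tool, called after "Emit:" as name(argument=value, ...) on one line, values as JSON. move_arm: Moves the arm, as the interface text tells. Its arguments: {"type":"object","properties":{"increments":{"type":"array","items":{"type":"array","items":{"type":"number"}}},"force":{"type":"number"}},"required":["increments"]}

```bash
mkdir -p pics; ls
python3 - <<'E'
from station import ctrl
import cv2,numpy as np,pickle
o=ctrl.get_obs();print({k:np.round(v,3).tolist() for k,v in o.items()})
P={}
for n in("scene","top"):
    p=ctrl.camera(n);P[n]=p;cv2.imwrite(f"pics/{n}0.png",p["color"])
    print(n,np.round(p["K"],1).tolist(),np.round(p["pose"],3).tolist(),p["distortion"])
    for t in["mould_frame","sliding_half","heel","rack","packer_1","wedge","marker","hardener_tube"]:
        r=ctrl.cut_out(t,p);print(t,[(round(d["conf"],2),np.round(d["centre"]).tolist(),int(d["mask"].sum())) for d in r[:4]])
        P[n+t]=r
pickle.dump(P,open("p0.pkl","wb"))
cv2.imwrite("pics/both.png",cv2.resize(np.hstack([P["scene"]["color"],P["top"]["color"]]),(800,300)))
E
```

```text
pics
{'time_s': 0.0, 'qpos': [1.056, 0.3, 1.522, 0.0, 1.321, -0.067], 'joint_vel': [0.002, -0.002, 0.001, 0.001, -0.002, 0.0], 'tau': [0.001, -53.178, -35.276, 0.071, 0.024, -0.0], 'ee_pos': [0.238, 0.496, 0.205], 'eef_rot': [-3.14, -0.0, 2.694], 'force': [-0.792, 0.726, -0.091], 'moment': [-0.023, 0.015, 0.078], 'grip_force': 0.0, 'grip_width': 0.094}
scene [[449.0, 0.0, 253.4], [0.0, 449.0, 190.7], [0.0, 0.0, 1.0]] [[0.479, -0.593, 0.647, -0.175], [-0.878, -0.319, 0.358, -0.338], [-0.006, -0.74, -0.673, 0.721], [0.0, 0.0, 0.0, 1.0]] [0.04816372 0.         0.         0.         0.        ]
mould_frame [(0.76, [225.0, 293.0], 5049)]
sliding_half [(0.93, [225.0, 302.0], 1602)]
heel [(0.9, [249.0, 339.0], 1873), (0.69, [180.0, 202.0], 859)]
rack [(0.8, [199.0, 191.0], 1384)]
packer_1 [(0.83, [175.0, 186.0], 373), (0.79, [171.0, 171.0], 356), (0.73, [165.0, 164.0], 370), (0.71, [225.0, 295.0], 5223)]
wedge [(0.64, [183.0, 202.0], 862), (0.4, [171.0, 174.0], 351)]
marker [(0.65, [178.0, 252.0], 298)]
hardener_tube [(0.69, [214.0, 348.0], 592), (0.52, [248.0, 340.0], 1862)]
top [[369.0, 0.0, 259.7], [0.0, 369.0, 191.5], [0.0, 0.0, 1.0]] [[-0.008, -0.989, 0.148, 0.339], [-1.0, 0.011, 0.017, 0.009], [-0.018, -0.148, -0.989, 0.909], [0.0, 0.0, 0.0, 1.0]] [-0.05323581  0.          0.          0.          0.        ]
mould_frame [(0.61, [211.0, 307.0], 3382)]
sliding_half [(0.85, [208.0, 320.0], 868)]
heel [(0.83, [215.0, 350.0], 1268)]
rack [(0.76, [221.0, 206.0], 949), (0.26, [209.0, 188.0], 251)]
packer_1 [(0.82, [210.0, 187.0], 225), (0.76, [208.0, 201.0], 194), (0.65, [205.0, 173.0], 249)]
wedge [(0.94, [212.0, 220.0], 439), (0.72, [208.0, 321.0], 911)]
marker [(0.7, [162.0, 249.0], 358)]
hardener_tube [(0.61, [163.0, 335.0], 687)]
```

View pics/scene0.png

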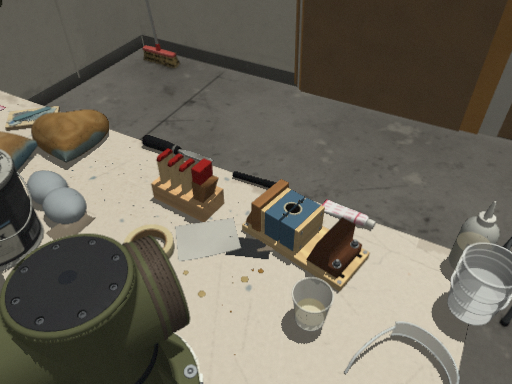

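View pics/top0.png

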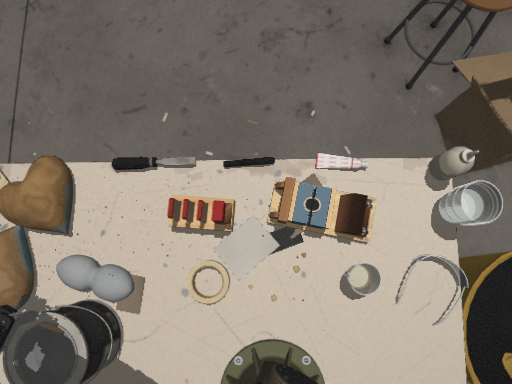

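The scene view shows the rack at about (190,195), with the packers and red wedge in it, and the mould at about (305,235). In the top view the packer tops are at x≈172, 186 and 202, y≈210, the wedge at (219,211), and the mould at (320,210).

```bash
cat > h.py <<'E'
import numpy as np,cv2,pickle
from scipy.spatial.transform import Rotation as R
def campose(p,o=None):
    if "pose" in p: return np.array(p["pose"])
    T=np.eye(4);T[:3,:3]=R.from_euler("xyz",o["eef_rot"]).as_matrix();T[:3,3]=o["ee_pos"]
    return T@np.array(p["tool_from_camera"])
def proj(T,p,X):
    Xc=(np.asarray(X,float)-T[:3,3])@T[:3,:3]
    return cv2.projectPoints(Xc,np.zeros(3),np.zeros(3),np.array(p["K"]),np.array(p["distortion"]))[0][:,0]
def ray(T,p,uv,z):
    n=cv2.undistortPoints(np.array(uv,float).reshape(-1,1,2),np.array(p["K"]),np.array(p["distortion"]))[:,0]
    d=np.c_[n,np.ones(len(n))]@T[:3,:3].T
    return T[:3,3]+d*((z-T[2,3])/d[:,2:])
E
python3 - <<'E'
from h import *
from station import ctrl
P=pickle.load(open("p0.pkl","rb"))
p=P["top"];T=campose(p)
for t,z in[("packer_1",.112),("wedge",.12),("rack",.045),("sliding_half",.083),("heel",.07),("mould_frame",.06),("marker",.01),("hardener_tube",.01)]:
    for d in P["top"+t][:3]:
        print(t,np.round(ray(T,p,[d["centre"][::-1]],z)[0],3))
# bed corners in the top picture by hand: left, right
print(ray(T,p,[[169,197],[172,228],[234,231],[236,199]],.045).round(3))
w=ctrl.camera("wrist");print(np.round(w["tool_from_camera"],3),np.round(w["K"],0),w["distortion"])
E
```

```text
packer_1 [0.421 0.18  0.112]
packer_1 [0.425 0.151 0.112]
packer_1 [0.432 0.213 0.112]
wedge [0.415 0.108 0.12 ]
wedge [ 0.42 -0.11  0.12]
rack [0.4   0.15  0.045]
rack [0.43  0.194 0.045]
sliding_half [ 0.424 -0.112  0.083]
heel [ 0.408 -0.183  0.07 ]
mould_frame [ 0.42  -0.085  0.06 ]
marker [0.549 0.049 0.01 ]
hardener_tube [ 0.543 -0.164  0.01 ]
[[0.458 0.239 0.045]
 [0.384 0.23  0.045]
 [0.376 0.084 0.045]
 [0.451 0.079 0.045]]
[[-0.    -0.972 -0.235  0.069]
 [ 1.    -0.     0.     0.001]
 [-0.    -0.235  0.972 -0.179]
 [ 0.     0.     0.     1.   ]] [[285.   0. 259.]
 [  0. 285. 188.]
 [  0.   0.   1.]] [-0.06957463  0.          0.          0.          0.        ]
```

Emit:
move_arm(increments=[[1, 0, 0, 0, 0, 0, 0.15], [1, 0, 0, 0, 0, 0, 0.15], [1, 0, 0, 0, 0, 0, 0.15], [1, 0, 0, 0, 0, 0, 0.15], [1, 0, 0, 0, 0, 0, 0.15], [1, 0, 0, 0, 0, 0, 0.15], [1, 0, 0, 0, 0, 0, 0.15], [1, 0, 0, 0, 0, 0, 0.15], [1, -0.7, 0.4, 0, 0, 0, 0], [1, -0.7, 0.4, 0, 0, 0, 0], [1, -0.7, 0.4, 0, 0, 0, 0], [1, -0.7, 0.4, 0, 0, 0, 0], [1, -0.7, 0.4, 0, 0, 0, 0], [1, -0.7, 0.4, 0, 0, 0, 0], [1, -0.7, 0.4, 0, 0, 0, 0], [1, -0.7, 0.4, 0, 0, 0, 0], [1, -0.7, 0.4, 0, 0, 0, 0], [1, -0.7, 0.4, 0, 0, 0, 0], [1, -0.7, 0.3, 0, 0, 0, 0], [1, 0, 0, 0, 0, 0, 0]])

```text
time_s: 2.95
ee_pos: [0.4238, 0.0923, 0.2055]
eef_rot: [3.141, 0.0, 1.49]
force: [-0.3, 1.0, 0.1]
grip_width: 0.0938
grip_force: 0.0
```

```bash
cat > look.py <<'E'
import sys
from h import *
from station import ctrl
o=ctrl.get_obs();p=ctrl.camera("wrist");n=sys.argv[1]
print(np.round(o["time_s"],2),np.round(o["ee_pos"],4),np.round(o["eef_rot"],4))
cv2.imwrite(f"pics/{n}.png",p["color"])
D={"o":o,"p":p,"T":campose(p,o)}
for t in sys.argv[2:]:
    D[t]=ctrl.cut_out(t,p);print(t,[(round(d["conf"],2),np.round(d["centre"]).tolist(),int(d["mask"].sum())) for d in D[t]])
pickle.dump(D,open(n+".pkl","wb"))
E
python3 look.py w1 rack packer_1 wedge heel sliding_half mould_frame
```

```text
2.95 [0.4238 0.0923 0.2055] [3.1413e+00 4.0000e-04 1.4898e+00]
rack [(0.67, [126.0, 250.0], 465), (0.65, [112.0, 253.0], 4705), (0.52, [330.0, 268.0], 652), (0.32, [170.0, 252.0], 1961)]
packer_1 [(0.95, [58.0, 251.0], 1151), (0.82, [126.0, 247.0], 456), (0.66, [92.0, 249.0], 669)]
wedge [(0.77, [169.0, 251.0], 2001)]
heel [(0.2, [110.0, 252.0], 4725)]
sliding_half [(0.74, [328.0, 270.0], 745)]
mould_frame [(0.95, [272.0, 282.0], 5595)]
```

View pics/w1.png

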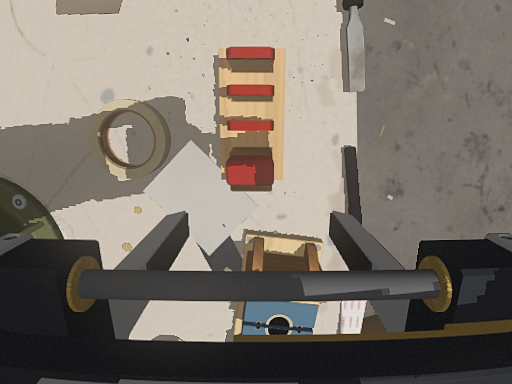

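The wrist view shows packer tops at (250,52), (250,90), (250,125) and the wedge head at (250,170). The fence and mould are below them, partly hidden by the gripper.

```bash
cat > fitrack.py <<'E'
from h import *
from scipy.optimize import least_squares
P=pickle.load(open("p0.pkl","rb"));W=pickle.load(open("w1.pkl","rb"))
views={"top":(campose(P["top"]),P["top"]),"scene":(campose(P["scene"]),P["scene"]),"w":(W["T"],W["p"])}
def box(x0,x1,y0,y1,z0,z1):return np.array([[x,y,z] for x in(x0,x1) for y in(y0,y1) for z in(z0,z1)])
def red(im):
    h=cv2.cvtColor(im,cv2.COLOR_BGR2HSV).astype(int)
    return (((h[...,0]<6)|(h[...,0]>172))&(h[...,1]>150)&(h[...,2]>50)).astype(np.uint8)
c=1/2
def model(i):
    y=[.055,.023,-.009,-.05][i]
    if i<3: b=box(-.021,.021,y-.0045,y+.0045,.107,.117)
    else: b=box(-.022,.022,y-.018,y+.006,.092,.130)
    return b
def hullc(uv):
    m=cv2.moments(cv2.convexHull(uv.astype(np.float32)));return np.array([m["m10"]/m["m00"],m["m01"]/m["m00"]]),m["m00"]
def world(q,b):
    a=q[2];return np.c_[b[:,0]*np.cos(a)-b[:,1]*np.sin(a)+q[0],b[:,0]*np.sin(a)+b[:,1]*np.cos(a)+q[1],b[:,2]]
q0=[.418,.155,-.07];obs={}
for n,(T,p) in views.items():
    k,l,s,cc=cv2.connectedComponentsWithStats(red(p["color"]))
    for i in range(4):
        u,A=hullc(proj(T,p,world(q0,model(i))))
        js=[j for j in range(1,k) if s[j,4]>15]
        j=min(js,key=lambda j:np.hypot(*(cc[j]-u)));obs[n,i]=cc[j]
        print(n,i,u.round(1),round(A),cc[j].round(1),s[j,4])
def res(q,vs):return np.concatenate([(hullc(proj(*views[n],world(q,model(i))))[0]-v) for (n,i),v in obs.items() if n in vs])
for vs in(["w"],["top"],["w","top"],["w","top","scene"]):
    f=least_squares(lambda q:res(q,vs),q0,loss="soft_l1");print(vs,f.x.round(4),np.round(res(f.x,vs),1).tolist())
E
python3 fitrack.py
```

```text
top 0 [173.9 209. ] 102 [170.3 207.4] 74
top 1 [188.4 209.9] 99 [184.9 208.9] 80
top 2 [202.9 210.8] 97 [199.4 209.8] 76
top 3 [224.3 212. ] 281 [218.3 210.9] 235
scene 0 [166.8 155.4] 110 [163.9 154. ] 94
scene 1 [178.1 160.2] 111 [174.4 159.4] 95
scene 2 [189.7 165.2] 112 [185.9 164.4] 93
scene 3 [207.2 172.9] 462 [201.4 171.2] 380
w 0 [246.7  65.3] 591 [250.4  52.1] 465
w 1 [247.4 101.8] 497 [250.1  89.5] 449
w 2 [248. 137.] 464 [250.2 125.3] 426
w 3 [248.6 186.3] 1538 [240.7 174.5] 547
['w'] [ 0.4212  0.166  -0.0782] [-0.6, 0.1, -0.1, -0.4, 0.1, -0.4, 9.7, 0.5]
['top'] [ 0.4206  0.1635 -0.0709] [-0.2, 0.4, -0.4, -0.1, -0.4, -0.1, 2.1, -0.1]
['w', 'top'] [ 0.4209  0.1658 -0.0815] [-1.3, 0.0, -1.4, -0.4, -1.4, -0.2, 1.0, 0.0, -0.7, 0.4, -0.3, -0.1, -0.2, -0.2, 9.3, 0.7]
['w', 'top', 'scene'] [ 0.4207  0.1659 -0.0708] [-1.3, 0.4, -1.4, -0.1, -1.4, -0.2, 1.0, -0.1, -0.3, -0.7, 0.3, -1.3, 0.4, -1.4, 2.2, -0.6, -1.6, 0.4, -0.8, -0.1, -0.3, -0.2, 9.7, 0.7]
```

Emit:
move_arm(increments=[[1, -0.8, 0, 0, 0, 0, 0], [1, -0.8, 0, 0, 0, 0, 0], [1, -0.8, 0, 0, 0, 0, 0], [1, -0.8, 0, 0, 0, 0, 0], [1, -0.8, 0, 0, 0, 0, 0], [1, -0.8, 0, 0, 0, 0, 0.1], [1, -0.6, 0, 0, 0, 0, 0], [1, 0, 0, 0, 0, 0, 0], [1, 0, 0, 0, 0, 0, 0]])

```text
time_s: 4.2
ee_pos: [0.3992, -0.1732, 0.2054]
eef_rot: [-3.141, -0.0, 1.393]
force: [-0.8, 0.0, -0.3]
grip_width: 0.0939
grip_force: 0.0
```

```bash
python3 look.py w2 heel sliding_half mould_frame
```

```text
4.2 [ 0.3992 -0.1732  0.2054] [-3.1414e+00 -2.0000e-04  1.3934e+00]
heel [(0.69, [190.0, 273.0], 4611)]
sliding_half [(0.67, [128.0, 278.0], 3911), (0.34, [94.0, 278.0], 13204)]
mould_frame [(0.68, [96.0, 277.0], 13304), (0.48, [127.0, 278.0], 3914)]
```

View pics/w2.png

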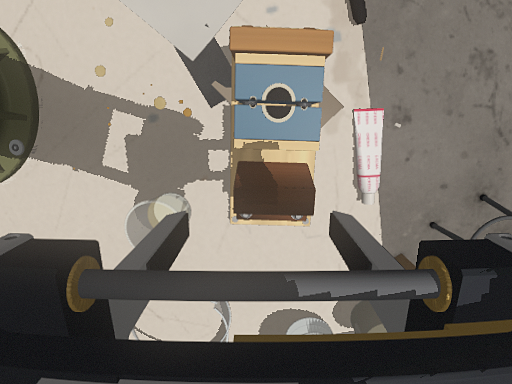

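The wrist view shows the fence at (281,40), the blue halves at y 65–140 with the parting at y≈103, then the gap. The dark heel spans y≈160–215. I'll zoom in to fit it.

Run:
```python
import cv2
im=cv2.imread("pics/w2.png")[20:230,215:345]
im=cv2.rotate(im,cv2.ROTATE_90_COUNTERCLOCKWISE)
cv2.imwrite("pics/w2c.png",cv2.resize(im,None,fx=3.8,fy=3.8,interpolation=cv2.INTER_CUBIC))
```

```text
(no output)
```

View pics/w2c.png

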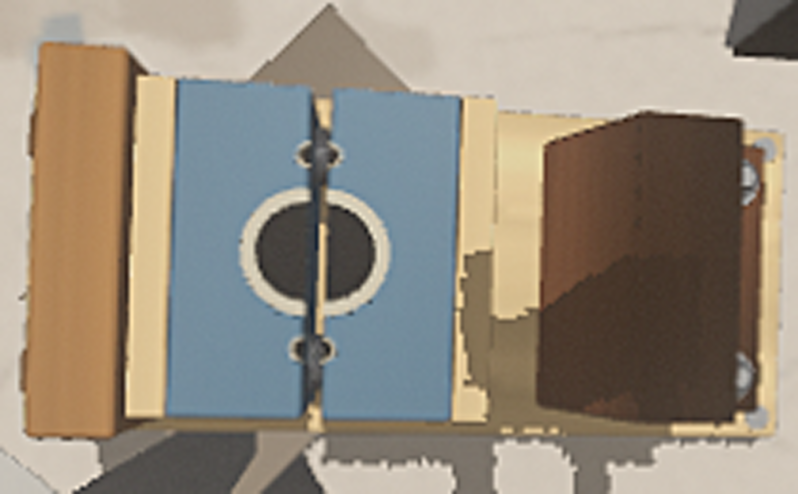

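```bash
cat > fitm.py <<'E'
from h import *
from scipy.optimize import least_squares
W=pickle.load(open("w2.pkl","rb"));T,p=W["T"],W["p"]
s=.045
pts=[((40,42),0,.112,.093,0),((25,435),0,.112,.093,0),((126,47),0,.09,.093,0),((108,435),0,.09,.093,0),
((495,97),s,-.005,.083,1),((487,422),-s,-.005,.083,1),((310,88),s,.045,.083,1),((302,417),-s,.045,.083,1),((328,92),s,.04,.083,1),((322,419),-s,.04,.083,1),
((545,147),s,"h",.018,1),((538,403),-s,"h",.018,1),((643,112),s,"t",.083,1),((638,412),-s,"t",.083,1),((787,132),.055,-.115,.018,1),((775,435),-.055,-.115,.018,1)]
uv=np.array([[344-a[0][1]/3.8,20+a[0][0]/3.8] for a in pts])
def res(q):
    b=np.array([[a[1],{"h":q[3],"t":q[3]-.0195}.get(a[2],a[2]),a[3]] for a in pts],float);c,sn=np.cos(q[2]),np.sin(q[2])
    w=np.c_[b[:,0]*c-b[:,1]*sn+q[0],b[:,0]*sn+b[:,1]*c+q[1],b[:,2]+q[4]]
    r=proj(T,p,w)-uv
    r[:4,0]=0
    return r.ravel()
for fz in(0,1):
    f=least_squares(lambda q:np.r_[res(np.r_[q[:4],q[4]*fz])],[.42,-.12,-.2,-.03,0],loss="soft_l1")
    print(f.x.round(4));print(f.fun.reshape(-1,2).round(1).tolist())
E
python3 fitm.py
```

```text
[ 0.4235 -0.1336 -0.2022 -0.0282  0.    ]
[[0.0, -3.5], [0.0, 0.5], [0.0, -1.7], [0.0, 3.0], [-0.4, 0.4], [-0.0, 0.3], [0.5, 0.2], [-1.0, -0.2], [1.3, 0.5], [-0.5, -0.4], [1.4, -0.2], [-0.7, -0.1], [0.8, 0.6], [-2.8, -0.1], [0.6, -0.8], [-0.0, 0.5]]
[ 0.4237 -0.1336 -0.2016 -0.0288 -0.003 ]
[[0.0, -2.5], [0.0, 1.5], [0.0, -1.0], [0.0, 3.7], [-0.8, 0.0], [0.4, -0.0], [0.0, 0.3], [-0.6, 0.0], [0.8, 0.6], [-0.1, -0.2], [1.1, -0.2], [-0.4, -0.0], [0.4, 0.4], [-2.4, -0.2], [0.4, -1.6], [0.3, -0.2]]
```

Emit:
move_arm(increments=[[1, 0, 0, 0, 0, 0, -0.1], [1, 0.8, -0.01, 0, 0, 0, 0], [1, 0.8, -0.01, 0, 0, 0, 0], [1, 0.8, -0.01, 0, 0, 0, 0], [1, 0.8, -0.01, 0, 0, 0, 0], [1, 0.8, -0.01, 0, 0, 0, 0], [1, 0.8, -0.01, 0, 0, 0, 0], [1, 0.8, -0.01, 0, 0, 0, 0], [1, 0.8, -0.01, 0, 0, 0, 0], [1, 0.8, -0.01, 0, 0, 0, 0], [1, 0.68, -0.01, 0, 0, 0, 0], [1, 0, 0, 0.4, 0, 0, 0], [1, 0, 0, 0.4, 0, 0, 0], [1, 0, 0, 0.4, 0, 0, 0], [1, 0, 0, 0, 0, 0, 0], [1, 0, 0, 0, 0, 0, 0]])

```text
time_s: 6.0
ee_pos: [0.4243, 0.2202, 0.146]
eef_rot: [3.142, -0.0, 1.495]
force: [0.8, -0.1, 1.2]
grip_width: 0.094
grip_force: 0.0
```

```bash
python3 look.py w3 packer_1
cat > redtool.py <<'E'
# red blobs in tool frame, assuming red-top face at world height zt
import sys
from h import *
n=sys.argv[1];D=pickle.load(open(n+".pkl","rb"));o,p,T=D["o"],D["p"],D["T"];zt=float(sys.argv[2])
h=cv2.cvtColor(p["color"],cv2.COLOR_BGR2HSV).astype(int)
m=(((h[...,0]<6)|(h[...,0]>172))&(h[...,1]>150)&(h[...,2]>50)).astype(np.uint8)
k,l,s,cc=cv2.connectedComponentsWithStats(m)
Rt=R.from_euler("xyz",o["eef_rot"]).as_matrix()
for j in range(1,k):
    if s[j,4]<60: continue
    c=cv2.findContours((l==j).astype(np.uint8),0,2)[0][0];r=cv2.minAreaRect(c)
    w=ray(T,p,[cc[j],*cv2.boxPoints(r)],zt)
    print(cc[j].round(1),s[j],"tool:",((w-o["ee_pos"])@Rt*1000).round(1).tolist(),"world",w[0].round(4))
E
python3 redtool.py w3 .117
```

```text
6.0 [0.4243 0.2202 0.146 ] [ 3.1416e+00 -1.0000e-04  1.4946e+00]
packer_1 [(0.84, [264.0, 260.0], 800), (0.83, [202.0, 259.0], 1731), (0.81, [235.0, 258.0], 1867)]
[256.1 210.3] [235 204  50  13 492] tool: [[1.5, -2.9, 29.0], [6.5, -18.9, 29.0], [6.5, 18.4, 29.0], [-3.2, 18.6, 29.0], [-3.1, -19.1, 29.0]] world [0.4216 0.2219 0.117 ]
[261.5 248.2] [235 241  53  15 683] tool: [[-30.1, 1.3, 29.0], [-23.9, -19.6, 29.0], [-23.9, 21.4, 29.0], [-36.1, 21.7, 29.0], [-36.0, -19.8, 29.0]] world [0.4233 0.1901 0.117 ]
[260.  318.5] [ 234  302   52   33 1600] tool: [[-96.1, 0.2, 29.0], [-79.6, -21.7, 29.0], [-79.6, 21.2, 29.0], [-112.4, 22.1, 29.0], [-112.4, -22.5, 29.0]] world [0.4172 0.1244 0.117 ]
```

View pics/w3.png

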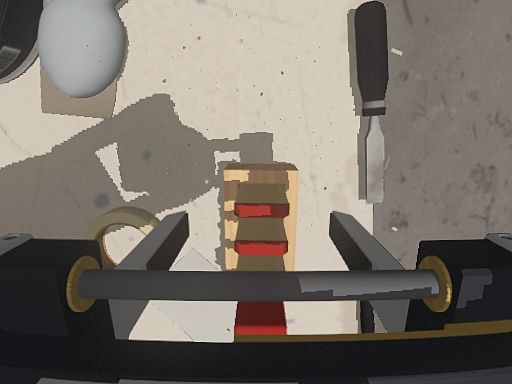

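The wrist view shows the first packer's red top at (260,210), midway between the fingers, at tool x ≈ +1 mm. I'll grip it centred.

Emit:
move_arm(increments=[[1, 0.02, -0.01, 0.4, 0, 0, 0], [1, 0, 0, 0.4, 0, 0, 0], [1, 0, 0, 0.3, 0, 0, 0], [1, 0, 0, 0.16, 0, 0, 0], [0, 0, 0, 0, 0, 0, 0], [0, 0, 0, 0, 0, 0, 0], [0, 0, 0, 0, 0, 0, 0], [0, 0, 0, 0, 0, 0, 0], [0, 0, 0, 0, 0, 0, 0], [0, 0, 0, 0, 0, 0, 0], [0, 0, 0, 0, 0, 0, 0], [0, 0, 0, 0, 0, 0, 0]], force=25)

```text
time_s: 7.3
ee_pos: [0.4241, 0.2208, 0.0825]
eef_rot: [3.142, -0.0, 1.494]
force: [0.4, 0.2, 0.3]
grip_width: 0.0438
grip_force: 25.0
```

Emit:
move_arm(increments=[[0, 0, 0, -0.4, 0, 0, 0], [0, 0, 0, -0.8, 0, 0, 0], [0, 0, 0, -0.8, 0, 0, 0], [0, 0, 0, -0.65, 0, 0, 0.125], [0, -0.5, 0.1, 0, 0, 0, 0], [0, -0.8, 0.16, 0, 0, 0, 0], [0, -0.8, 0.16, 0, 0, 0, 0], [0, -0.8, 0.16, 0, 0, 0, 0], [0, -0.8, 0.16, 0, 0, 0, 0], [0, -0.8, 0.16, 0, 0, 0, 0], [0, -0.8, 0.16, 0, 0, 0, 0], [0, -0.8, 0.16, 0, 0, 0, 0], [0, -0.8, 0.15, 0, 0, 0, 0], [0, -0.29, 0.04, 0, 0, 0, 0], [0, 0, 0, 0, 0, 0, 0], [0, 0, 0, 0, 0, 0, 0]])

```text
time_s: 8.9
ee_pos: [0.4209, -0.1452, 0.2148]
eef_rot: [-3.141, -0.0, 1.368]
force: [0.3, 0.0, -0.6]
grip_width: 0.0442
grip_force: 25.0
```

```bash
python3 look.py w4 packer_1 sliding_half heel; python3 redtool.py w4 .249
```

```text
8.9 [ 0.4209 -0.1452  0.2148] [-3.1413e+00 -2.0000e-04  1.3683e+00]
packer_1 [(0.79, [228.0, 258.0], 4139)]
sliding_half [(0.82, [153.0, 260.0], 3481), (0.18, [191.0, 255.0], 1189)]
heel [(0.96, [192.0, 259.0], 903), (0.32, [229.0, 260.0], 4126)]
[259.  246.2] [ 222  235   74   22 1296] tool: [[1.1, -0.9, -34.2], [7.7, -21.1, -34.1], [7.7, 18.7, -34.2], [-4.9, 19.1, -34.2], [-4.9, -21.5, -34.2]] world [ 0.4202 -0.144   0.249 ]
```

View pics/w4.png

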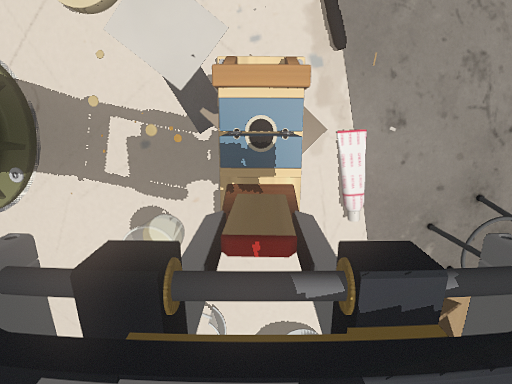

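The packer hangs between the fingers at about (258,225), red top at y≈246, with the mould gap just beyond its foot at y≈190. It is centred to within 0.5 mm, so I'll lower it.

Emit:
move_arm(increments=[[0, 0, 0, 0.5, 0, 0, 0], [0, 0, 0, 0.6, 0, 0, 0], [0, 0, 0, 0.4, 0, 0, 0], [0, 0, 0, 0.3, 0, 0, 0], [0, 0, 0, 0.3, 0, 0, 0], [0, 0, 0, 0.2, 0, 0, 0], [0, 0, 0, 0.14, 0, 0, 0], [0, 0, 0, 0, 0, 0, 0], [0, 0, 0, 0, 0, 0, 0]])

```text
time_s: 10.0
ee_pos: [0.4212, -0.1455, 0.0934]
eef_rot: [3.141, 0.0, 1.369]
force: [0.5, 0.3, -0.6]
grip_width: 0.044
grip_force: 25.0
```

Emit:
move_arm(increments=[[0, 0.02, 0, 0, 0, 0, 0], [0, 0.02, 0, 0, 0, 0, 0], [0, 0, 0, 0, 0, 0, 0], [0, 0, 0, 0, 0, 0, 0]])

```text
time_s: 10.4
ee_pos: [0.4215, -0.1436, 0.0931]
eef_rot: [3.141, 0.0, 1.369]
force: [-0.2, 0.2, -0.7]
grip_width: 0.0438
grip_force: 25.0
```

Emit:
move_arm(increments=[[0, 0.01, 0, 0.04, 0, 0, 0], [0, 0.01, 0, 0, 0, 0, 0], [0, 0, 0, 0, 0, 0, 0], [0, 0, 0, 0, 0, 0, 0]])

```text
time_s: 10.8
ee_pos: [0.4216, -0.1426, 0.091]
eef_rot: [3.142, 0.0, 1.369]
force: [0.5, -0.7, -0.3]
grip_width: 0.0438
grip_force: 25.0
```

Emit:
move_arm(increments=[[0, 0.02, 0, 0, 0, 0, 0], [0, 0, 0, 0, 0, 0, 0], [0, 0, 0, 0, 0, 0, 0]])

```text
time_s: 11.1
ee_pos: [0.4218, -0.1418, 0.091]
eef_rot: [3.141, 0.0, 1.369]
force: [-1.0, -2.6, -0.0]
grip_width: 0.0439
grip_force: 25.0
```

Emit:
move_arm(increments=[[0, 0.02, 0, 0, 0, 0, 0], [0, 0, 0, 0, 0, 0, 0], [0, 0, 0, 0, 0, 0, 0]])

```text
time_s: 11.4
ee_pos: [0.422, -0.1407, 0.091]
eef_rot: [3.141, 0.0, 1.369]
force: [-1.7, -4.2, 0.2]
grip_width: 0.0441
grip_force: 25.0
```

Emit:
move_arm(increments=[[0, -0.02, 0, 0, 0, 0, 0], [0, -0.01, 0, 0.02, 0, 0, 0], [0, 0, 0, 0.02, 0, 0, 0], [0, 0, 0, 0, 0, 0, 0], [0, 0, 0, 0, 0, 0, 0]])

```text
time_s: 11.9
ee_pos: [0.4216, -0.142, 0.0888]
eef_rot: [-3.141, -0.0, 1.369]
force: [-0.4, -0.4, -0.1]
grip_width: 0.0442
grip_force: 25.0
```

Emit:
move_arm(increments=[[0, 0, 0, 0.02, 0, 0, 0], [0, 0, 0, 0, 0, 0, 0], [0, 0, 0, 0, 0, 0, 0]])

```text
time_s: 12.2
ee_pos: [0.422, -0.1422, 0.0882]
eef_rot: [3.141, 0.0, 1.369]
force: [0.9, -1.6, 3.4]
grip_width: 0.0441
grip_force: 25.0
```

Emit:
move_arm(increments=[[0, 0, 0, 0.01, 0, 0, 0], [0, 0, 0, 0, 0, 0, 0], [0, 0, 0, 0, 0, 0, 0]])

```text
time_s: 12.5
ee_pos: [0.4222, -0.1423, 0.088]
eef_rot: [3.14, 0.0, 1.369]
force: [1.2, -0.3, 7.3]
grip_width: 0.0437
grip_force: 25.0
```

Emit:
move_arm(increments=[[0, 0, 0, -0.02, 0, 0, 0], [0.55, 0, 0, 0, 0, 0, 0], [0.55, 0, 0, 0, 0, 0, 0], [0.55, 0, 0, 0, 0, 0, 0], [0.65, 0, 0, -0.2, 0, 0, 0], [0.8, 0, 0, -0.4, 0, 0, 0], [1, 0, 0, -0.64, 0, 0, 0], [1, 0, 0, 0, 0, 0, 0]])

```text
time_s: 13.3
ee_pos: [0.4232, -0.1427, 0.1544]
eef_rot: [3.136, 0.001, 1.369]
force: [1.3, -0.4, -0.2]
grip_width: 0.0801
grip_force: 0.0
```

```bash
python3 look.py w5 packer_1 sliding_half heel; python3 redtool.py w5 .123
python3 - <<'E'
import cv2,numpy as np
from station import ctrl
a=cv2.imread("pics/w5.png")[60:310,150:370];b=ctrl.camera("scene")["color"][150:300,220:380]
cv2.imwrite("pics/c5.png",np.hstack([cv2.resize(a,(400,455)),cv2.resize(b,(400,455))]))
E
```

```text
13.3 [ 0.4232 -0.1427  0.1544] [3.1357e+00 1.2000e-03 1.3688e+00]
packer_1 [(0.7, [206.0, 258.0], 1258)]
sliding_half [(0.58, [165.0, 258.0], 5432)]
heel [(0.96, [238.0, 257.0], 4997)]
[257.3 209.6] [231 203  53  14 697] tool: [[1.2, -2.1, 31.4], [6.5, -22.4, 31.3], [6.4, 17.6, 31.5], [-4.1, 17.9, 31.5], [-4.1, -22.6, 31.3]] world [ 0.4215 -0.1412  0.123 ]
```

View pics/c5.png

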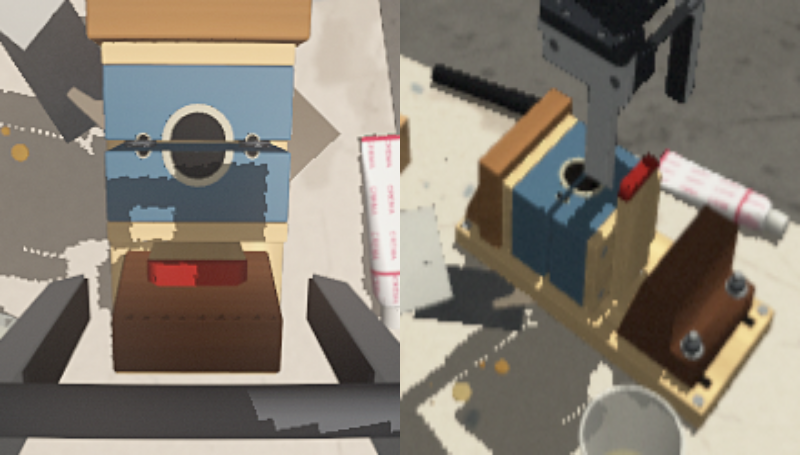

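The packer stands upright against the back of the sliding half, red top at about (197,270) in the left crop. Now the second packer.

Emit:
move_arm(increments=[[1, 0, 0, 0, 0, 0, -0.125], [1, 0.8, -0.06, 0, 0, 0, 0], [1, 0.8, -0.06, 0, 0, 0, 0], [1, 0.8, -0.06, 0, 0, 0, 0], [1, 0.8, -0.06, 0, 0, 0, 0], [1, 0.8, -0.06, 0, 0, 0, 0], [1, 0.8, -0.06, 0, 0, 0, 0], [1, 0.8, -0.09, 0, 0, 0, 0], [1, 0.88, -0.09, 0, 0, 0, 0], [1, 0, 0, 0, 0, 0, 0], [1, 0, 0, 0, 0, 0, 0]])

```text
time_s: 14.65
ee_pos: [0.4191, 0.1833, 0.1496]
eef_rot: [-3.14, 0.001, 1.496]
force: [-0.0, -0.5, 0.0]
grip_width: 0.094
grip_force: 0.0
```

```bash
python3 look.py w6; python3 redtool.py w6 .117
```

```text
14.65 [0.4191 0.1833 0.1496] [-3.1400e+00  8.0000e-04  1.4958e+00]
[258.4 202.8] [238 196  47  14 530] tool: [[6.4, -1.2, 32.6], [11.8, -16.8, 32.6], [11.8, 18.5, 32.6], [1.3, 18.8, 32.6], [1.3, -17.0, 32.6]] world [0.4184 0.1897 0.117 ]
[262.9 240.4] [238 233  52  15 679] tool: [[-25.0, 2.5, 32.6], [-30.8, -17.6, 32.7], [-18.7, -17.4, 32.7], [-18.7, 23.2, 32.6], [-30.8, 23.5, 32.6]] world [0.4197 0.1581 0.117 ]
[265.7 266.5] [242 263  46   8 267] tool: [[-48.2, 4.8, 32.7], [-45.1, -14.6, 32.7], [-45.1, 22.3, 32.6], [-51.5, 22.5, 32.6], [-51.5, -14.7, 32.7]] world [0.4203 0.1348 0.117 ]
[263.7 304.4] [237 301  52   8 359] tool: [[-84.5, 3.4, 32.7], [-81.2, -19.5, 32.7], [-81.2, 24.2, 32.7], [-88.3, 24.4, 32.7], [-88.3, -19.6, 32.7]] world [0.4162 0.0987 0.117 ]
```

Emit:
move_arm(increments=[[1, -0.01, 0.03, 0.4, 0, 0, 0], [1, 0, 0, 0.4, 0, 0, 0], [1, 0, 0, 0.35, 0, 0, 0], [1, 0, 0, 0.18, 0, 0, 0], [0, 0, 0, 0, 0, 0, 0], [0, 0, 0, 0, 0, 0, 0], [0, 0, 0, 0, 0, 0, 0], [0, 0, 0, 0, 0, 0, 0], [0, 0, 0, 0, 0, 0, 0], [0, 0, 0, 0, 0, 0, 0], [0, 0, 0, 0, 0, 0, 0], [0, 0, 0, 0, 0, 0, 0], [0, 0, 0, -0.4, 0, 0, 0], [0, 0, 0, -0.8, 0, 0, 0], [0, 0, 0, -0.8, 0, 0, 0], [0, 0, 0, -0.7, 0, 0, 0.125], [0, 0, 0, 0, 0, 0, 0]])

```text
time_s: 16.4
ee_pos: [0.4226, 0.1829, 0.2233]
eef_rot: [3.135, -0.004, 1.365]
force: [-0.2, 0.3, -0.3]
grip_width: 0.0439
grip_force: 25.0
```

```bash
python3 look.py w7; python3 redtool.py w7 .25
```

```text
16.4 [0.4226 0.1829 0.2233] [ 3.1353 -0.0037  1.3651]
[263.6 243.6] [ 224  224   70   42 1763] tool: [[-0.7, 1.8, -26.7], [-13.8, -22.1, -26.9], [11.9, -20.4, -26.8], [10.2, 18.8, -26.6], [-15.7, 18.6, -26.7]] world [0.424  0.1818 0.25  ]
```

Run:
```python
from h import *
D=pickle.load(open("w7.pkl","rb"));p=D["p"]
h=cv2.cvtColor(p["color"],cv2.COLOR_BGR2HSV).astype(int)
m=(((h[...,0]<6)|(h[...,0]>172))&(h[...,1]>150)&(h[...,2]>50))
for r in range(215,270,2):
    c=np.where(m[r,200:320])[0]+200
    print(r,len(c),c.min() if len(c) else "",c.max() if len(c) else "", h[r,260].tolist())
```

```text
215 0   [16, 98, 117]
217 0   [16, 98, 115]
219 0   [18, 98, 115]
221 0   [17, 101, 116]
223 0   [16, 98, 112]
225 14 249 276 [2, 155, 89]
227 25 243 280 [3, 160, 97]
229 50 235 292 [3, 158, 105]
231 57 228 291 [3, 168, 106]
233 51 228 292 [3, 164, 107]
235 54 233 290 [4, 166, 103]
237 61 227 293 [2, 163, 102]
239 61 227 293 [3, 169, 104]
241 69 224 293 [2, 165, 105]
243 62 228 290 [2, 155, 105]
245 40 247 286 [3, 180, 143]
247 41 246 286 [2, 180, 187]
249 41 246 286 [2, 185, 190]
251 40 247 286 [2, 189, 189]
253 41 247 287 [2, 183, 188]
255 41 247 287 [2, 183, 187]
257 41 247 287 [1, 181, 186]
259 40 248 287 [1, 181, 187]
261 38 248 285 [2, 182, 186]
263 23 248 270 [2, 194, 185]
265 4 249 252 [22, 14, 203]
267 0   [21, 16, 213]
269 0   [19, 17, 215]
```

Run:
```python
from h import *
for n,rows in(("w4",(235,257.5)),("w7",(224.5,244.5))):
    D=pickle.load(open(n+".pkl","rb"));o,p,T=D["o"],D["p"],D["T"]
    Rt=R.from_euler("xyz",o["eef_rot"]).as_matrix()
    for r,dz in((rows[0],.024),(rows[1],.034)): print(n,r,((ray(T,p,[[259,r]],o["ee_pos"][2]+dz)-o["ee_pos"])@Rt*1000).round(1))
```

```text
w4 235 [[  3.4  -0.9 -24. ]]
w4 257.5 [[ -5.9  -0.9 -34. ]]
w7 224.5 [[  9.9  -0.9 -24. ]]
w7 244.5 [[  2.   -0.9 -34. ]]
```

Emit:
move_arm(increments=[[0, -0.5, 0.1, 0, 0, 0, 0], [0, -0.8, 0.15, 0, 0, 0, 0], [0, -0.8, 0.15, 0, 0, 0, 0], [0, -0.8, 0.15, 0, 0, 0, 0], [0, -0.8, 0.15, 0, 0, 0, 0], [0, -0.8, 0.15, 0, 0, 0, 0], [0, -0.8, 0.15, 0, 0, 0, 0], [0, -0.8, 0.15, 0, 0, 0, 0], [0, -0.65, 0.14, 0, 0, 0, 0], [0, 0, 0, 0, 0, 0, 0], [0, 0, 0, 0, 0, 0, 0], [0, 0, 0, 0, 0, 0, 0]])

```text
time_s: 17.65
ee_pos: [0.4164, -0.1603, 0.2182]
eef_rot: [-3.14, -0.0, 1.37]
force: [-0.1, 0.2, -0.1]
grip_width: 0.0435
grip_force: 25.0
```

```bash
python3 look.py w8
python3 - <<'E'
from h import *
D=pickle.load(open("w8.pkl","rb"));o,p,T=D["o"],D["p"],D["T"]
h=cv2.cvtColor(p["color"],cv2.COLOR_BGR2HSV).astype(int)
m=(((h[...,0]<6)|(h[...,0]>172))&(h[...,1]>150)&(h[...,2]>50))
n=m[:,200:320].sum(1);print([(r,int(n[r])) for r in range(140,280) if n[r]>5])
d=o["ee_pos"]-[.4235,-.1336,0];a=-.202
print("frame",d[0]*np.cos(a)+d[1]*np.sin(a),-d[0]*np.sin(a)+d[1]*np.cos(a))
E
```

```text
17.65 [ 0.4164 -0.1603  0.2182] [-3.1403e+00 -4.0000e-04  1.3701e+00]
[(168, 20), (169, 20), (170, 20), (171, 19), (172, 19), (173, 21), (174, 19), (175, 27), (176, 28), (177, 10), (225, 6), (227, 10), (228, 12), (229, 33), (230, 31), (231, 34), (232, 37), (233, 31), (234, 28), (235, 30), (236, 25), (237, 18), (238, 21), (239, 24), (240, 15), (241, 23), (242, 37), (243, 62), (244, 13)]
frame -0.0015793736842536167 -0.027586113297283985
```

Emit:
move_arm(increments=[[0, 0, 0.04, 0.5, 0, 0, 0], [0, 0, 0, 0.5, 0, 0, 0], [0, 0, 0, 0.4, 0, 0, 0], [0, 0, 0, 0.3, 0, 0, 0], [0, 0, 0, 0.3, 0, 0, 0], [0, 0, 0, 0.3, 0, 0, 0], [0, 0, 0, 0.2, 0, 0, 0], [0, 0, 0, 0, 0, 0, 0], [0, 0, 0, 0, 0, 0, 0]])

```text
time_s: 18.6
ee_pos: [0.4188, -0.1613, 0.0943]
eef_rot: [3.141, 0.0, 1.37]
force: [0.1, 0.1, -0.3]
grip_width: 0.0438
grip_force: 25.0
```

Emit:
move_arm(increments=[[0, 0.02, 0, 0.04, 0, 0, 0], [0, 0.01, 0, 0, 0, 0, 0], [0, 0, 0, 0, 0, 0, 0], [0, 0, 0, 0, 0, 0, 0]])

```text
time_s: 19.0
ee_pos: [0.419, -0.1601, 0.0921]
eef_rot: [3.141, 0.0, 1.369]
force: [0.0, -0.6, 0.5]
grip_width: 0.0442
grip_force: 25.0
```

Emit:
move_arm(increments=[[0, 0.02, 0, 0, 0, 0, 0], [0, 0, 0, 0, 0, 0, 0], [0, 0, 0, 0, 0, 0, 0]])

```text
time_s: 19.3
ee_pos: [0.4191, -0.1591, 0.092]
eef_rot: [-3.142, 0.0, 1.369]
force: [0.3, -0.5, 0.3]
grip_width: 0.044
grip_force: 25.0
```

Emit:
move_arm(increments=[[0, 0.02, 0, 0, 0, 0, 0], [0, 0, 0, 0, 0, 0, 0], [0, 0, 0, 0, 0, 0, 0]])

```text
time_s: 19.6
ee_pos: [0.4193, -0.1581, 0.092]
eef_rot: [-3.142, -0.0, 1.369]
force: [-0.8, -0.3, -0.2]
grip_width: 0.0438
grip_force: 25.0
```

Emit:
move_arm(increments=[[0, 0.02, 0, 0, 0, 0, 0], [0, 0, 0, 0, 0, 0, 0], [0, 0, 0, 0, 0, 0, 0]])

```text
time_s: 19.9
ee_pos: [0.4195, -0.1572, 0.092]
eef_rot: [3.141, 0.0, 1.369]
force: [-0.0, -1.5, -0.5]
grip_width: 0.0436
grip_force: 25.0
```

Emit:
move_arm(increments=[[0, 0.02, 0, 0, 0, 0, 0], [0, 0, 0, 0, 0, 0, 0], [0, 0, 0, 0, 0, 0, 0]])

```text
time_s: 20.2
ee_pos: [0.4197, -0.1563, 0.0921]
eef_rot: [3.141, 0.0, 1.369]
force: [-1.6, -4.0, 2.9]
grip_width: 0.044
grip_force: 25.0
```

Emit:
move_arm(increments=[[0, -0.02, 0, 0, 0, 0, 0], [0, 0, 0, 0.02, 0, 0, 0], [0, 0, 0, 0.02, 0, 0, 0], [0, 0, 0, 0, 0, 0, 0], [0, 0, 0, 0, 0, 0, 0]])

```text
time_s: 20.7
ee_pos: [0.4195, -0.1571, 0.09]
eef_rot: [3.142, -0.0, 1.369]
force: [-0.5, -0.1, 1.3]
grip_width: 0.044
grip_force: 25.0
```

Emit:
move_arm(increments=[[0, 0, 0, 0.02, 0, 0, 0], [0, 0, 0, 0, 0, 0, 0], [0, 0, 0, 0, 0, 0, 0]])

```text
time_s: 21.0
ee_pos: [0.4201, -0.1574, 0.0896]
eef_rot: [3.14, 0.0, 1.369]
force: [-0.1, -0.6, 8.3]
grip_width: 0.044
grip_force: 25.0
```

Emit:
move_arm(increments=[[0, 0, 0, 0.01, 0, 0, 0], [0, 0, 0, 0, 0, 0, 0], [0, 0, 0, 0, 0, 0, 0]])

```text
time_s: 21.3
ee_pos: [0.4203, -0.1574, 0.0894]
eef_rot: [3.139, 0.0, 1.369]
force: [0.0, -0.8, 11.5]
grip_width: 0.044
grip_force: 25.0
```

Emit:
move_arm(increments=[[0, 0, 0, -0.03, 0, 0, 0], [0, 0, 0, 0, 0, 0, 0], [0.55, 0, 0, 0, 0, 0, 0], [0.55, 0, 0, 0, 0, 0, 0], [0.55, 0, 0, 0, 0, 0, 0], [0.65, 0, 0, -0.2, 0, 0, 0], [0.8, 0, 0, -0.4, 0, 0, 0], [1, 0, 0, -0.8, 0, 0, 0], [1, 0, 0, 0, 0, 0, 0], [1, 0, 0, 0, 0, 0, 0]])

```text
time_s: 22.3
ee_pos: [0.4197, -0.1573, 0.1608]
eef_rot: [3.14, 0.0, 1.369]
force: [0.2, 0.3, -0.3]
grip_width: 0.0883
grip_force: 0.0
```

```bash
python3 look.py w9; python3 redtool.py w9 .123
python3 - <<'E'
import cv2,numpy as np
from station import ctrl
a=cv2.imread("pics/w9.png")[60:310,150:370];b=ctrl.camera("scene")["color"][150:300,220:380]
cv2.imwrite("pics/c9.png",np.hstack([cv2.resize(a,(400,455)),cv2.resize(b,(400,455))]))
E
```

```text
22.3 [ 0.4197 -0.1573  0.1608] [3.1398e+00 4.0000e-04 1.3688e+00]
[256.5 195.1] [ 232  183   51   25 1159] tool: [[11.0, -2.8, 37.8], [20.8, -21.8, 37.7], [20.8, 17.1, 37.8], [1.2, 17.5, 37.8], [1.2, -22.3, 37.7]] world [ 0.4193 -0.146   0.123 ]
```

View pics/c9.png

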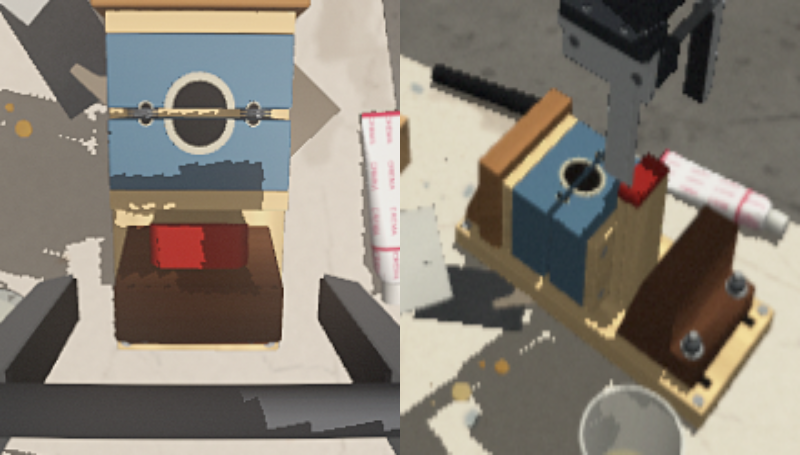

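Both packers stand together and upright behind the sliding half, red tops at about (200,247) in the left crop. Their back face is at frame y ≈ −23 mm, as planned. Now the wedge.

Emit:
move_arm(increments=[[1, 0, 0, 0, 0, 0, -0.125], [1, 0.7, -0.06, 0, 0, 0, 0], [1, 0.8, -0.07, 0, 0, 0, 0], [1, 0.8, -0.07, 0, 0, 0, 0], [1, 0.8, -0.07, 0, 0, 0, 0], [1, 0.8, -0.07, 0, 0, 0, 0], [1, 0.8, -0.07, 0, 0, 0, 0], [1, 0.62, -0.09, 0, 0, 0, 0], [1, 0, 0, 0, 0, 0, 0], [1, 0, 0, 0, 0, 0, 0]])

```text
time_s: 23.4
ee_pos: [0.4145, 0.1101, 0.1591]
eef_rot: [-3.14, 0.001, 1.495]
force: [1.1, -0.7, -0.3]
grip_width: 0.0942
grip_force: 0.0
```

```bash
python3 look.py w10 wedge; python3 redtool.py w10 .130
python3 - <<'E'
from h import *
D=pickle.load(open("w10.pkl","rb"));p=D["p"]
h=cv2.cvtColor(p["color"],cv2.COLOR_BGR2HSV)
for r in range(180,262,3): print(r,h[r,250].tolist(),h[r,268].tolist())
E
```

```text
23.4 [0.4145 0.1101 0.1591] [-3.1399e+00  6.0000e-04  1.4954e+00]
wedge [(0.79, [196.0, 263.0], 2948)]
[257.9 147.7] [236 143  54  12 500] tool: [[49.1, -1.5, 29.1], [52.5, -17.3, 29.1], [52.5, 21.1, 29.1], [44.5, 21.2, 29.1], [44.5, -17.5, 29.1]] world [0.4167 0.1592 0.13  ]
[252.7 202.6] [234 191  39  26 887] tool: [[7.5, -5.5, 29.1], [16.6, -19.5, 29.2], [16.7, 9.1, 29.1], [-3.2, 9.3, 29.1], [-3.2, -19.9, 29.2]] world [0.4096 0.118  0.13  ]
180 [13, 122, 90] [12, 114, 87]
183 [4, 136, 86] [4, 139, 86]
186 [6, 135, 85] [5, 133, 86]
189 [5, 126, 83] [3, 132, 83]
192 [1, 168, 156] [3, 176, 155]
195 [2, 179, 177] [2, 176, 181]
198 [2, 172, 175] [2, 179, 178]
201 [2, 173, 177] [2, 172, 178]
204 [2, 173, 174] [2, 177, 184]
207 [2, 170, 175] [2, 174, 183]
210 [2, 171, 174] [2, 173, 177]
213 [2, 171, 177] [2, 170, 177]
216 [3, 131, 101] [4, 123, 91]
219 [5, 121, 95] [7, 134, 101]
222 [22, 13, 208] [17, 34, 202]
225 [19, 18, 197] [18, 29, 208]
228 [21, 17, 197] [17, 31, 208]
231 [19, 18, 197] [17, 28, 209]
234 [19, 18, 198] [18, 28, 206]
237 [18, 19, 199] [16, 29, 209]
240 [19, 18, 198] [17, 31, 209]
243 [19, 18, 198] [18, 30, 207]
246 [17, 28, 208] [18, 30, 206]
249 [17, 28, 208] [18, 30, 203]
252 [16, 29, 211] [18, 30, 203]
255 [15, 38, 107] [16, 32, 182]
258 [17, 36, 142] [19, 98, 104]
261 [17, 34, 120] [16, 83, 102]
```

Run:
```python
from h import *
D=pickle.load(open("w10.pkl","rb"));o,p,T=D["o"],D["p"],D["T"]
Rt=R.from_euler("xyz",o["eef_rot"]).as_matrix()
m=D["wedge"][0]["mask"];c=np.where(m[205])[0];print("cols",c.min(),c.max(),"rows",np.where(m.any(1))[0][[0,-1]])
for u in([262,190.5],[262,220.5],[c.min(),205],[c.max(),205]): print(u,((ray(T,p,[u],.130)-o["ee_pos"])@Rt*1000).round(1))
```

```text
cols 233 290 rows [167 222]
[262, 190.5] [[17.   1.6 29.1]]
[262, 220.5] [[-6.8  1.6 29.1]]
[np.int64(233), 205] [[  5.6 -20.5  29.2]]
[np.int64(290), 205] [[ 5.7 23.  29.1]]
```

Emit:
move_arm(increments=[[1, 0.1, 0.025, 0, 0, 0, 0], [1, 0, 0, 0.4, 0, 0, 0], [1, 0, 0, 0.4, 0, 0, 0], [1, 0, 0, 0.35, 0, 0, 0], [1, 0, 0, 0.19, 0, 0, 0], [0, 0, 0, 0, 0, 0, 0], [0, 0, 0, 0, 0, 0, 0], [0, 0, 0, 0, 0, 0, 0], [0, 0, 0, 0, 0, 0, 0], [0, 0, 0, 0, 0, 0, 0], [0, 0, 0, 0, 0, 0, 0], [0, 0, 0, 0, 0, 0, 0], [0, 0, 0, 0, 0, 0, 0], [0, 0, 0, 0, 0, 0, 0], [0, 0, 0, 0, 0, 0, 0]], force=55)

```text
time_s: 25.0
ee_pos: [0.4167, 0.1149, 0.093]
eef_rot: [3.141, -0.0, 1.494]
force: [0.5, -0.1, 1.5]
grip_width: 0.0438
grip_force: 55.0
```

Emit:
move_arm(increments=[[0, 0, 0, -0.4, 0, 0, 0], [0, 0, 0, -0.8, 0, 0, 0], [0, 0, 0, -0.8, 0, 0, 0], [0, 0, 0, -0.6, 0, 0, 0.125], [0, 0, 0, 0, 0, 0, 0], [0, 0, 0, 0, 0, 0, 0]])

```text
time_s: 25.6
ee_pos: [0.4165, 0.1148, 0.2225]
eef_rot: [-3.142, 0.0, 1.37]
force: [0.2, -0.5, -1.9]
grip_width: 0.0438
grip_force: 55.0
```

```bash
python3 look.py w11 wedge
python3 - <<'E'
from h import *
D=pickle.load(open("w11.pkl","rb"));o,p,T=D["o"],D["p"],D["T"]
Rt=R.from_euler("xyz",o["eef_rot"]).as_matrix()
h=cv2.cvtColor(p["color"],cv2.COLOR_BGR2HSV)
for r in range(170,275,2): print(r,h[r,250].tolist(),h[r,268].tolist(),((ray(T,p,[[259,r]],o["ee_pos"][2]+.038)-o["ee_pos"])@Rt*1000).round(1)[0,0])
E
```

```text
25.6 [0.4165 0.1148 0.2225] [-3.1415e+00  1.0000e-04  1.3703e+00]
wedge [(0.96, [228.0, 259.0], 6119)]
170 [15, 103, 153] [18, 88, 240] 44.3
172 [15, 105, 150] [18, 88, 241] 43.2
174 [16, 105, 148] [18, 89, 241] 42.2
176 [16, 103, 148] [17, 88, 241] 41.2
178 [16, 106, 147] [18, 90, 246] 40.2
180 [15, 109, 129] [14, 114, 110] 39.1
182 [14, 113, 95] [14, 116, 97] 38.1
184 [12, 117, 94] [14, 120, 96] 37.1
186 [15, 112, 93] [12, 115, 95] 36.0
188 [14, 116, 92] [13, 108, 99] 35.0
190 [13, 117, 94] [13, 112, 98] 33.9
192 [13, 107, 95] [13, 114, 96] 32.9
194 [13, 114, 96] [14, 119, 94] 31.8
196 [14, 118, 95] [13, 125, 94] 30.8
198 [14, 121, 97] [13, 115, 95] 29.7
200 [13, 115, 100] [13, 118, 97] 28.7
202 [13, 121, 99] [14, 117, 98] 27.6
204 [13, 116, 101] [14, 120, 98] 26.5
206 [14, 123, 102] [13, 125, 98] 25.4
208 [14, 121, 103] [14, 122, 94] 24.4
210 [7, 134, 93] [6, 143, 91] 23.3
212 [5, 144, 92] [4, 150, 90] 22.2
214 [3, 146, 91] [3, 151, 88] 21.1
216 [2, 149, 91] [3, 158, 89] 20.0
218 [3, 149, 91] [3, 152, 89] 18.9
220 [3, 161, 87] [3, 161, 87] 17.8
222 [2, 150, 90] [1, 150, 90] 16.7
2
[... 242 characters left out ...]
7] 8.8
238 [2, 168, 109] [2, 185, 106] 7.6
240 [2, 174, 107] [0, 181, 107] 6.5
242 [2, 178, 106] [2, 171, 109] 5.3
244 [2, 180, 105] [1, 180, 105] 4.2
246 [2, 184, 104] [2, 189, 105] 3.0
248 [3, 185, 105] [2, 190, 106] 1.8
250 [2, 180, 105] [3, 188, 107] 0.7
252 [1, 170, 105] [1, 178, 106] -0.5
254 [0, 174, 104] [1, 189, 104] -1.7
256 [2, 182, 105] [2, 184, 104] -2.9
258 [2, 177, 105] [2, 189, 104] -4.1
260 [2, 186, 104] [0, 178, 103] -5.3
262 [1, 181, 103] [2, 183, 103] -6.5
264 [2, 178, 102] [2, 188, 103] -7.7
266 [1, 173, 103] [2, 183, 102] -8.9
268 [176, 47, 81] [4, 170, 90] -10.1
270 [0, 9, 82] [14, 129, 79] -11.4
272 [173, 19, 53] [110, 15, 51] -12.6
274 [0, 13, 58] [158, 18, 57] -13.8
```

Emit:
move_arm(increments=[[0, -0.5, 0.1, 0, 0, 0, 0], [0, -0.8, 0.16, 0, 0, 0, 0], [0, -0.8, 0.16, 0, 0, 0, 0], [0, -0.8, 0.16, 0, 0, 0, 0], [0, -0.8, 0.16, 0, 0, 0, 0], [0, -0.8, 0.16, 0, 0, 0, 0], [0, -0.8, 0.16, 0, 0, 0, 0], [0, -0.35, 0.09, 0, 0, 0, 0], [0, 0, 0, 0, 0, 0, 0], [0, 0, 0, 0, 0, 0, 0], [0, 0, 0, 0, 0, 0, 0]])

```text
time_s: 26.8
ee_pos: [0.4162, -0.1725, 0.2224]
eef_rot: [-3.141, -0.0, 1.37]
force: [0.2, 0.2, -1.5]
grip_width: 0.0436
grip_force: 55.0
```

```bash
python3 look.py w12 wedge packer_1 heel
python3 - <<'E'
from h import *
D=pickle.load(open("w12.pkl","rb"));o,p,T=D["o"],D["p"],D["T"]
Rt=R.from_euler("xyz",o["eef_rot"]).as_matrix()
a=-.202
def fr(w): d=w-[.4235,-.1336,0];return np.array([d[0]*np.cos(a)+d[1]*np.sin(a),-d[0]*np.sin(a)+d[1]*np.cos(a)])*1000
print("TCP frame",fr(o["ee_pos"]).round(1))
h=cv2.cvtColor(p["color"],cv2.COLOR_BGR2HSV)
for r in range(148,236,2): print(r,h[r,245].tolist(),h[r,259].tolist(),h[r,272].tolist(),"foot",fr(ray(T,p,[[259,r]],o["ee_pos"][2]-.08)[0]).round(1)[1],"packtop",fr(ray(T,p,[[259,r]],.123)[0]).round(1)[1])
m=D["wedge"][0]["mask"]
for r in(190,200,240): c=np.where(m[r])[0];print(r,c[[0,-1]] if len(c) else 0)
cv2.imwrite("pics/c12.png",cv2.resize(p["color"][100:300,170:350],(720,600)[::1] if 0 else (540,600)))
E
```

```text
26.8 [ 0.4162 -0.1725  0.2224] [-3.1406e+00 -4.0000e-04  1.3701e+00]
wedge [(0.76, [230.0, 260.0], 6051)]
packer_1 [(0.95, [170.0, 258.0], 407), (0.61, [159.0, 259.0], 517)]
heel [(0.98, [179.0, 253.0], 1263), (0.74, [130.0, 258.0], 3450)]
TCP frame [  0.6 -39.5]
148 [18, 89, 141] [17, 86, 145] [17, 92, 133] foot 4.3 packtop 2.5
150 [18, 89, 146] [18, 90, 147] [18, 92, 144] foot 2.5 packtop 0.5
152 [18, 86, 113] [18, 87, 112] [18, 90, 111] foot 0.7 packtop -1.4
154 [12, 98, 102] [14, 100, 102] [13, 94, 103] foot -1.1 packtop -3.4
156 [2, 152, 106] [3, 152, 109] [3, 145, 111] foot -2.9 packtop -5.4
158 [2, 144, 106] [3, 150, 107] [3, 140, 111] foot -4.8 packtop -7.3
160 [2, 144, 106] [2, 147, 109] [4, 151, 110] foot -6.6 packtop -9.3
162 [2, 143, 105] [3, 159, 109] [3, 147, 111] foot -8.4 packtop -11.3
164 [2, 155, 105] [3, 146, 110] [3, 143, 112] foot -10.3 packtop -13.3
166 [1, 151, 103] [3, 155, 107] [3, 151, 108] foot -12.1 packtop -15.2
168 [2, 155, 105] [2, 153, 107] [3, 147, 111] foot -14.0 packtop -17.2
170 [2, 150, 104] [3, 153, 107] [3, 143, 112] foot -15.9 packtop -19.2
172
[... 1581 characters left out ...]
5] [2, 162, 85] foot -60.4 packtop -67.2
218 [2, 165, 85] [3, 172, 83] [1, 151, 88] foot -62.5 packtop -69.3
220 [1, 158, 84] [2, 159, 85] [2, 158, 84] foot -64.5 packtop -71.5
222 [2, 159, 85] [3, 169, 83] [4, 171, 85] foot -66.5 packtop -73.7
224 [1, 156, 85] [2, 162, 85] [2, 168, 88] foot -68.6 packtop -75.9
226 [3, 169, 86] [1, 164, 84] [2, 162, 88] foot -70.6 packtop -78.1
228 [2, 169, 86] [2, 167, 87] [1, 158, 87] foot -72.7 packtop -80.3
230 [2, 177, 95] [2, 176, 97] [1, 173, 96] foot -74.8 packtop -82.6
232 [2, 167, 104] [1, 185, 117] [3, 177, 104] foot -76.8 packtop -84.8
234 [2, 178, 103] [1, 192, 193] [2, 176, 106] foot -78.9 packtop -87.0
190 [233 286]
200 [228 290]
240 [219 298]
```

View pics/c12.png

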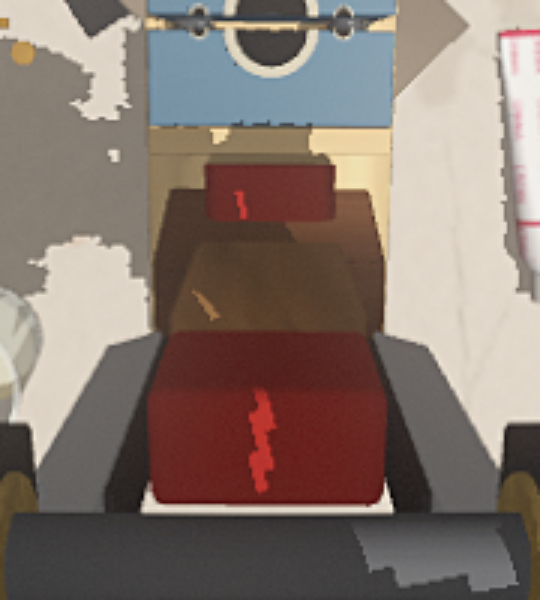

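The wedge hangs at (260,215) with its foot edge at y≈181. The red packer tops lie at y 155–173, and the heel is below and on either side of the blade. The foot clears the packers by about 2 mm, so I'll descend and feel for contact.

Emit:
move_arm(increments=[[0, 0, 0, 0.4, 0, 0, 0], [0, 0, 0, 0.4, 0, 0, 0], [0, 0, 0, 0.3, 0, 0, 0], [0, 0, 0, 0.2, 0, 0, 0], [0, 0, 0, 0.1, 0, 0, 0], [0, 0, 0, 0, 0, 0, 0], [0, 0, 0, 0, 0, 0, 0]])

```text
time_s: 27.7
ee_pos: [0.4166, -0.1735, 0.1536]
eef_rot: [3.141, 0.0, 1.369]
force: [0.2, 0.6, -0.7]
grip_width: 0.0435
grip_force: 55.0
```

Emit:
move_arm(increments=[[0, 0, 0, 0.03, 0, 0, 0], [0, 0, 0, 0.03, 0, 0, 0], [0, 0, 0, 0, 0, 0, 0], [0, 0, 0, 0, 0, 0, 0]])

```text
time_s: 28.1
ee_pos: [0.4166, -0.1731, 0.1501]
eef_rot: [3.141, -0.001, 1.369]
force: [1.7, 4.9, 1.0]
grip_width: 0.0436
grip_force: 55.0
```

Emit:
move_arm(increments=[[0, 0, 0, 0.03, 0, 0, 0], [0, 0, 0, 0.03, 0, 0, 0], [0, 0, 0, 0, 0, 0, 0], [0, 0, 0, 0, 0, 0, 0]])

```text
time_s: 28.5
ee_pos: [0.4167, -0.1727, 0.1472]
eef_rot: [3.141, -0.002, 1.369]
force: [2.7, 7.9, 2.0]
grip_width: 0.0437
grip_force: 55.0
```

Emit:
move_arm(increments=[[0, 0.02, 0, 0, 0, 0, 0], [0, 0, 0, 0, 0, 0, 0], [0, 0, 0, 0, 0, 0, 0]])

```text
time_s: 28.8
ee_pos: [0.4167, -0.1723, 0.1471]
eef_rot: [3.141, -0.0, 1.369]
force: [2.4, 4.5, 2.4]
grip_width: 0.0438
grip_force: 55.0
```

Emit:
move_arm(increments=[[0, 0.02, 0, 0, 0, 0, 0], [0, 0, 0, 0, 0, 0, 0], [0, 0, 0, 0, 0, 0, 0]])

```text
time_s: 29.1
ee_pos: [0.4165, -0.1717, 0.1468]
eef_rot: [-3.141, 0.0, 1.369]
force: [0.1, -0.1, -1.7]
grip_width: 0.0434
grip_force: 55.0
```

Emit:
move_arm(increments=[[0, 0.02, 0, 0, 0, 0, 0], [0, 0, 0, 0, 0, 0, 0], [0, 0, 0, 0, 0, 0, 0]])

```text
time_s: 29.4
ee_pos: [0.4169, -0.1705, 0.1469]
eef_rot: [-3.142, 0.0, 1.369]
force: [-0.3, -0.6, -0.8]
grip_width: 0.0436
grip_force: 55.0
```

Emit:
move_arm(increments=[[0, 0.02, 0, 0, 0, 0, 0], [0, 0, 0, 0, 0, 0, 0], [0, 0, 0, 0, 0, 0, 0]])

```text
time_s: 29.7
ee_pos: [0.4171, -0.1698, 0.1469]
eef_rot: [-3.142, 0.001, 1.369]
force: [-1.1, -4.3, -0.6]
grip_width: 0.0438
grip_force: 55.0
```

Emit:
move_arm(increments=[[0, 0.02, 0, 0, 0, 0, 0], [0, 0, 0, 0, 0, 0, 0], [0, 0, 0, 0, 0, 0, 0]])

```text
time_s: 30.0
ee_pos: [0.4173, -0.1686, 0.147]
eef_rot: [3.142, 0.0, 1.369]
force: [-1.1, -3.9, -1.7]
grip_width: 0.0437
grip_force: 55.0
```

Emit:
move_arm(increments=[[0, 0, 0, 0.04, 0, 0, 0], [0, 0, 0, 0.04, 0, 0, 0], [0, 0, 0, 0.04, 0, 0, 0], [0, 0, 0, 0.04, 0, 0, 0], [0, 0, 0, 0, 0, 0, 0], [0, 0, 0, 0, 0, 0, 0]])

```text
time_s: 30.6
ee_pos: [0.4172, -0.1685, 0.1387]
eef_rot: [-3.141, -0.0, 1.369]
force: [-0.7, -3.8, -2.4]
grip_width: 0.0435
grip_force: 55.0
```

Emit:
move_arm(increments=[[0, 0, 0, 0.04, 0, 0, 0], [0, 0, 0, 0, 0, 0, 0], [0, 0, 0, 0, 0, 0, 0]])

```text
time_s: 30.9
ee_pos: [0.4173, -0.1685, 0.1368]
eef_rot: [-3.141, -0.0, 1.369]
force: [-0.1, -4.5, -2.8]
grip_width: 0.0439
grip_force: 55.0
```

Emit:
move_arm(increments=[[0, 0, 0, 0.04, 0, 0, 0], [0, 0, 0, 0, 0, 0, 0], [0, 0, 0, 0, 0, 0, 0]])

```text
time_s: 31.2
ee_pos: [0.4175, -0.1683, 0.135]
eef_rot: [3.141, -0.0, 1.369]
force: [1.7, -1.0, -0.1]
grip_width: 0.0437
grip_force: 55.0
```

Emit:
move_arm(increments=[[0, 0.01, 0, 0.03, 0, 0, 0], [0, 0.008, 0, 0.03, 0, 0, 0], [0, 0, 0, 0, 0, 0, 0], [0, 0, 0, 0, 0, 0, 0]])

```text
time_s: 31.6
ee_pos: [0.4177, -0.1675, 0.132]
eef_rot: [3.141, -0.0, 1.369]
force: [2.6, 1.5, 1.9]
grip_width: 0.0436
grip_force: 55.0
```

Emit:
move_arm(increments=[[0, 0.009, 0, 0.03, 0, 0, 0], [0, 0.009, 0, 0.03, 0, 0, 0], [0, 0, 0, 0, 0, 0, 0], [0, 0, 0, 0, 0, 0, 0]])

```text
time_s: 32.0
ee_pos: [0.4178, -0.1666, 0.129]
eef_rot: [3.141, -0.0, 1.369]
force: [1.8, 2.3, 4.0]
grip_width: 0.0436
grip_force: 55.0
```

Emit:
move_arm(increments=[[0, 0.011, 0, 0.03, 0, 0, 0], [0, 0, 0, 0, 0, 0, 0], [0, 0, 0, 0, 0, 0, 0]])

```text
time_s: 32.3
ee_pos: [0.4179, -0.1662, 0.1276]
eef_rot: [3.141, -0.0, 1.369]
force: [1.4, 2.0, 4.4]
grip_width: 0.0437
grip_force: 55.0
```

Emit:
move_arm(increments=[[0, 0.011, 0, 0.03, 0, 0, 0], [0, 0, 0, 0, 0, 0, 0], [0, 0, 0, 0, 0, 0, 0]])

```text
time_s: 32.6
ee_pos: [0.418, -0.1657, 0.126]
eef_rot: [3.141, -0.0, 1.369]
force: [1.3, 2.5, 4.5]
grip_width: 0.0441
grip_force: 55.0
```

Emit:
move_arm(increments=[[0, 0.009, 0, 0.03, 0, 0, 0], [0, 0, 0, 0, 0, 0, 0], [0, 0, 0, 0, 0, 0, 0]])

```text
time_s: 32.9
ee_pos: [0.4181, -0.1652, 0.1246]
eef_rot: [3.141, -0.0, 1.369]
force: [1.8, 2.4, 5.6]
grip_width: 0.0434
grip_force: 55.0
```

Emit:
move_arm(increments=[[0, 0.007, 0, 0.02, 0, 0, 0], [0, 0, 0, 0, 0, 0, 0], [0, 0, 0, 0, 0, 0, 0]])

```text
time_s: 33.2
ee_pos: [0.4182, -0.165, 0.1241]
eef_rot: [3.141, 0.0, 1.369]
force: [0.9, 3.5, 13.0]
grip_width: 0.044
grip_force: 55.0
```

Emit:
move_arm(increments=[[0, 0.007, 0, 0.02, 0, 0, 0], [0, 0, 0, 0, 0, 0, 0], [0, 0, 0, 0, 0, 0, 0]])

```text
time_s: 33.5
ee_pos: [0.4184, -0.1649, 0.1237]
eef_rot: [3.14, 0.001, 1.369]
force: [-3.0, 3.3, 20.0]
grip_width: 0.0438
grip_force: 55.0
```

Emit:
move_arm(increments=[[0, 0.007, 0, 0.02, 0, 0, 0], [0, 0, 0, 0, 0, 0, 0], [0, 0, 0, 0, 0, 0, 0]])

```text
time_s: 33.8
ee_pos: [0.4186, -0.1648, 0.1233]
eef_rot: [3.14, 0.001, 1.369]
force: [-6.8, 2.8, 28.3]
grip_width: 0.0438
grip_force: 55.0
```

Emit:
move_arm(increments=[[0, 0, 0, -0.03, 0, 0, 0], [0, 0, 0, 0, 0, 0, 0], [0, 0, 0, 0, 0, 0, 0]])

```text
time_s: 34.1
ee_pos: [0.4185, -0.1648, 0.1234]
eef_rot: [3.14, 0.001, 1.369]
force: [-0.4, -1.8, 8.4]
grip_width: 0.0439
grip_force: 55.0
```

Run:
```python
import cv2,numpy as np
from h import *
from station import ctrl
o=ctrl.get_obs();p=ctrl.camera("wrist");s=ctrl.camera("scene");t=ctrl.camera("top")
print(o["force"].round(1) if hasattr(o["force"],"round") else o["force"])
T=campose(p,o);a=-.202
def im(x,y,z): return proj(T,p,[[.4235+x*np.cos(a)-y*np.sin(a),-.1336+x*np.sin(a)+y*np.cos(a),z]])[0]
for x in(.035,-.035):
    print([ (y,cv2.cvtColor(p["color"],cv2.COLOR_BGR2HSV)[tuple(im(x,y/1000,.083).round().astype(int)[::-1])].tolist()) for y in range(34,54,2)])
w=cv2.resize(p["color"][60:300,150:370],(400,436));b=cv2.resize(s["color"][140:300,220:380],(400,436))
cv2.imwrite("pics/c13.png",np.hstack([w,b]))
P=pickle.load(open("p0.pkl","rb"))
for n in("marker","hardener_tube"):print(n,[d["centre"] for d in ctrl.cut_out(n,t)[:1]],P["top"+n][0]["centre"])
```

```text
[-0.4 -1.8  8.4]
[(34, [102, 60, 175]), (36, [102, 59, 176]), (38, [102, 59, 176]), (40, [101, 61, 177]), (42, [101, 62, 176]), (44, [102, 62, 177]), (46, [102, 67, 152]), (48, [102, 59, 176]), (50, [100, 59, 176]), (52, [101, 60, 175])]
[(34, [101, 74, 165]), (36, [101, 70, 164]), (38, [103, 74, 165]), (40, [101, 71, 166]), (42, [101, 71, 165]), (44, [102, 72, 167]), (46, [103, 71, 112]), (48, [102, 71, 165]), (50, [102, 70, 164]), (52, [102, 68, 164])]
marker [[162.6, 248.2]] [161.6, 249.4]
hardener_tube [[160.2, 332.3]] [163.1, 335.0]
```

```bash
python3 -c "
from station import ctrl
print(ctrl.hand_in())"
```

```text
the job is handed in; nothing more can be done
None
```

The job is handed in, with no verdict returned: two packers stand behind the sliding half, and the wedge is still gripped and pressing at about 8 N. By force and camera the halves have met, with about 40 mm of blade sunk; the push peaked at 28 N just after they met, and I eased it. The arm never went near the marker or tube.

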